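Click the green head onto the map press

ROBOT

A 6-joint arm with a two-finger parallel gripper is mounted at the origin on the work surface. World frame = base frame: x ahead of the robot, y to its left, z up, the work surface at z = 0. Lengths are in m, angles in degrees, forces in N, time in s.
With the tool pointing down it reaches from about 0.35 to 0.95 m from the base axis. Payload 17.4 kg.
Tool frame: the origin (TCP) lies on the centre line of the jaws, within the pads' length; the fingertips stand tip_reach ahead of it and the grasp point (between the pads) is the TCP (tip_reach is the distance from the TCP to the fingertips, in m); z points along the fingers, y is the line along which they close (so a half turn about z gives the same grasp; the last joint's range is limited). The gripper opens to 93 mm and grips with 3 to 60 N. Pads are 15 mm wide; open, the fingers measure 128 mm over their backs; the gripper's body (75 mm by 188 mm) begins 65 mm behind the grasp point.
Start: joints at [-78.656, 6.646, 82.598, -0, 90.757, -2.166], TCP at [0.158, -0.656, 0.238] pointing down, gripper open.
Joint ranges: [-162.19, 162.19], [-47.58, 125.68], [4.15, 143.07], [-65.23, 245.23], [0.69, 171.88], [-170.13, 170.13]. Speed limits (degrees/s): [108.29, 108.29, 127.2, 180, 180, 180].

INTERFACE

Orientations are given as [roll, pitch, yaw] about the fixed x, y, z axes, in that order (R = Rz(yaw) Ry(pitch) Rx(roll)).
In Python, from plant import get_state, grab_frame, calibration, sign_off, tip_reach gives the robot as it stands.
- The arm moves only by the tool drive_tool, never from a script. Its argument "increments" is a list of rows, each an object with "linear": the shift along the tool's x, y, z in m, a list of three; "dr": the turn, a rotation vector about the tool's x, y, z in rad, a list of three; "grip": the closure, from 0 (fully open) to 1 (shut). A call has 1 to 10 rows; each row shifts and turns the commanded pose from where the row before left it, along the tool's axes as they then stand; what a row does not reach is not made up. A row lasts 1/10 s, in which the tool goes at most 50 mm and 8.59 degrees, less where a joint would pass 70% of its speed; a pose out of reach is approached as far as the arm can. A call with a gripper value outside its range is refused whole. The fingers move at their own pace and stop on an object; "force" is the grip in N (left out, the last holds). Time passes only in rows, so rows that do not move let the fingers close. It gives the time, the measured TCP pose, the force, the opening and the grip force at its end, in the units of the state.
- get_state(): the state, without advancing time (a new reading comes with each control period).
- grab_frame(name): name is "side" or "top" or "wrist"; returns the picture (400x640x3 uint8, red, green, blue); there is no depth.
- calibration(name): a dict with "vertical_fov" (degrees; the focal length in pixels is half the picture's height over the tangent of half this angle, whatever the lens; pixels are square), "cx", "cy" (the principal point, pixels), "rvec" (rotation vector, rad) and "tvec" (3), from world to camera coordinates, as OpenCV has them; the wrist camera has in their place "mount" (4x4, takes a point from camera to tool coordinates, whose origin is the TCP and whose axes are the flange's). Camera axes: x right, y down, z forward; pixel columns grow to the right and rows downward; lengths in m; the calibration is good to about 2 mm. The wrist camera is an equidistant fisheye: a pixel r from the principal point sees the ray r / f radians off the axis. A picture is of the moment at which its call begins: read the wrist's pose just before it. calibration takes no time and is no camera call.
- sign_off(): hands the job in; it is judged then, once.
The state is a dict: "t": time; "q": joint angles; "qvel": joint speeds; "joint_torque": joint torques, N m; "tool_pos": TCP position; "orientation": TCP orientation; "wrist_force": force on the tool from outside, world axes, zero at the start; "moment": the same for the moment, N m; "grip_width": finger opening in m; "finger_force": force on a finger pad.
Only numpy, scipy, OpenCV 4.12 (cv2) and the standard library are available. Lean on these libraries where they do the work, as an engineer would, in place of code of your own. Each camera call takes 0.05 s, during which the arm holds its last target. There are 200 camera calls.

TASK

The small map press on the reading-room table needs its turning head back: pick up the green square head and push it, open end down, onto the square drive on top of the press until the spring balls click into the head and it sits fully home on the green collar. Place and push it on, do not drop it on; let go of it, and leave the orange head standing where it is.

Things in the scene. Friction and masses are not known exactly. Their poses are not given: they have to be found in the camera images.
- green_head_center (a point): Green square head, 46 x 46 mm, 78 mm tall, flat top with a bright plate, 0.2 kg, standing open end down. Point: its centre, 39 mm above its underside; z up, x and y normal to its sides. Square bore from below, parallel to its sides: mouth 38 mm narrowing over 12 mm to 24.6 mm, groove (dimple) all round at 16 to 26 mm, bore 58 mm deep. Fits in any of four quarter turns.
- drive (a point): Upright 22 mm square steel drive on the grey map press, above 44 mm tapering to a 6 mm tip at 56 mm; gives sideways 10 mm (0.4 N/mm) and 0.2 rad in yaw. Point: its foot, top of the green collar, 115 mm over the table, 10 mm over the press's bridge; z up, x, y normal to its sides. A head just set on it stops about 14 mm high on spring balls; 5 to 20 N clicks it home, centre 39 mm over this point.
- ball (a joint): Brass spring ball in the drive's +y side (its twin is in the -y side), 21 mm above the drive's foot, standing 3.5 mm proud. 0: fully out; it grows to about 0.002 to 0.003 m as the head's lip presses it in, and returns to near 0 when it snaps into the head's groove.
- orange_head_center (a point): Orange head, a bystander of the same outer size (46 x 46 x 78 mm), standing on the table on the other side of the press from the green one; it has no bore and does not fit. Point: its centre, 39 mm above its underside. It stays where it is.
Mind the look-alikes: they are no part of the job. Several things look just like the part that bears green_head_center: the one meant starts farthest to the robot's left.

How it is judged:
By the outcome, as a careful person would: the job done as asked, in the order asked, and still so for the second after the job is handed in, with the robot touching nothing.
It also fails if it takes over 40 s, if anything falls off the work surface, if the arm or the gripper's body presses on something with over 40 N, if the wrist force passes 120 N, or if a joint passes its speed limit or range.

## Working session

There is one attempt and no reset: what is moved stays moved. The work goes in short steps, Python scripts to look and compute and a tool call to move; the robot and the scene stay as the last step left them, time stands still between calls to the robot, and variables do not carry over. Pictures are saved under pics/ and viewed, at most 10 in all, crops included, and the job is handed in when it is done.

Besides the shell and the picture viewer there is one more tool, called by a JSON object that holds its "name" and its "arguments". drive_tool: Moves the arm, as the interface text tells. Its arguments: {"type":"object","properties":{"increments":{"type":"array"},"force":{"type":"number"}},"required":["increments"]}

```bash
mkdir -p pics; ls; python3 - <<'E'
from plant import *
import cv2
s=get_state();print(s);print(tip_reach if not callable(tip_reach) else tip_reach())
for n in("side","top","wrist"):
    print(n,calibration(n))
ims={n:grab_frame(n) for n in("side","top","wrist")}
for n in ims: cv2.imwrite(f"pics/{n}0.png",ims[n][:,:,::-1])
E
```

```text
pics
{'t': 0.0, 'q': array([-7.86557535e+01,  6.67590729e+00,  8.26372973e+01,  1.28988403e-03,
        9.07567916e+01, -2.16624122e+00]), 'qvel': array([-0.12236449,  0.01223217, -0.07828751, -0.10478731, -0.07421588,
       -0.09765259]), 'joint_torque': array([ 4.84068769e-04, -7.21261597e+01, -6.22604299e+01,  7.79677927e-02,
        2.37897516e-02, -5.77741844e-05]), 'tool_pos': array([ 0.15765036, -0.65613505,  0.23686738]), 'orientation': array([-1.79930103e+02, -3.93465931e-03,  1.35105016e+01]), 'wrist_force': array([-0.86157431, -0.61098806, -0.35562773]), 'moment': array([-0.00477446,  0.01696893,  0.00295172]), 'finger_force': 0.0, 'grip_width': 0.09289374015934602}
0.019
side {'vertical_fov': 50.51605445362704, 'cx': 323.1055182408147, 'cy': 197.087859254402, 'rvec': array([ 0.29379023, -2.81962488,  1.19407084]), 'tvec': array([0.52054523, 0.15015858, 1.06358659])}
top {'vertical_fov': 44.29367548384545, 'cx': 309.42525827412965, 'cy': 203.06492240696133, 'rvec': array([ 2.17371918, -2.19068725,  0.09463198]), 'tvec': array([0.01517512, 0.55089262, 1.13131252])}
wrist {'vertical_fov': 65.70646984690485, 'cx': 317.54853795800744, 'cy': 197.3420931968329, 'mount': array([[ 2.64913790e-04, -9.68170442e-01, -2.50291679e-01,
         6.85886041e-02],
       [ 9.99999841e-01,  3.81035014e-04, -4.15487604e-04,
        -7.61548916e-04],
       [ 4.97632711e-04, -2.50291529e-01,  9.68170389e-01,
        -1.46894010e-01],
       [ 0.00000000e+00,  0.00000000e+00,  0.00000000e+00,
         1.00000000e+00]])}
```

View pics/top0.png

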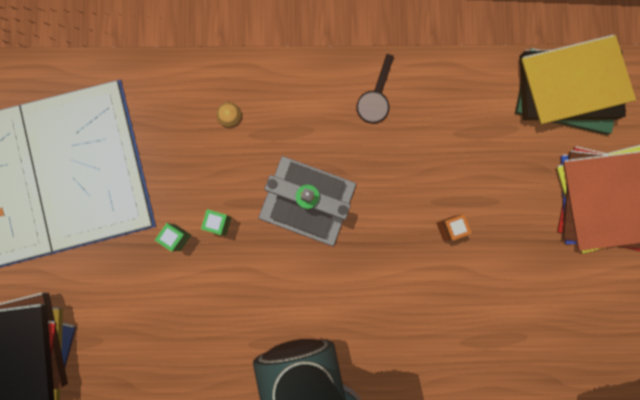

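View pics/side0.png

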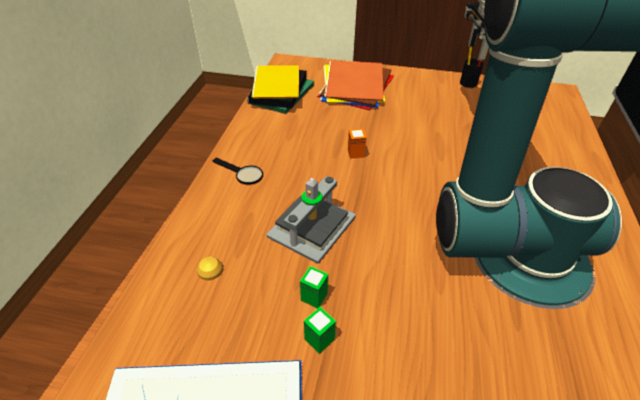

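The top view shows two green heads, at (170,237) and (214,222). The target is the leftmost one. The press collar is at (307,197) and the orange head at (457,228). The side view agrees. Next I measure these.

```bash
cat > h.py <<'E'
import numpy as np, cv2
from scipy.spatial.transform import Rotation as Ro
from plant import *
def ray(n,uv,st=None):
    c=calibration(n); f=200/np.tan(np.radians(c['vertical_fov']/2))
    d=(np.array(uv,float)-[c['cx'],c['cy']])/f
    if n=='wrist':
        r=np.hypot(*d); k=np.sin(r)/r if r>1e-9 else 1
        v=np.array([d[0]*k,d[1]*k,np.cos(r)]); M=c['mount']
        R=Ro.from_euler('xyz',st['orientation'],degrees=True).as_matrix()
        return R@M[:3,3]+st['tool_pos'], R@M[:3,:3]@v
    R=cv2.Rodrigues(c['rvec'])[0]
    return -R.T@c['tvec'], R.T@np.append(d,1)
def onz(n,uv,z,st=None):
    o,v=ray(n,uv,st); return o+v*(z-o[2])/v[2]
def blobs(m,amin=30):
    cs,_=cv2.findContours(m.astype(np.uint8),cv2.RETR_EXTERNAL,cv2.CHAIN_APPROX_NONE)
    return [c[:,0,:] for c in cs if cv2.contourArea(c)>amin]
def rect(n,c,z,st=None):
    p=np.array([onz(n,u,z,st)[:2] for u in c])
    (x,y),(w,h),a=cv2.minAreaRect((p*1000).astype(np.float32))
    return np.round([x,y,w,h,a],1)
def hsv(im): return cv2.cvtColor(im,cv2.COLOR_RGB2HSV)
E
python3 - <<'E'
from h import *
for n in('top','side'):
    im=cv2.imread(f'pics/{n}0.png')[:,:,::-1].copy();H=hsv(im)
    g=(H[:,:,0]>45)&(H[:,:,0]<75)&(H[:,:,1]>150)&(H[:,:,2]>80)
    for c in blobs(g): print(n,'green',c.mean(0).round(1),rect(n,c,.078),'z.115',rect(n,c,.115))
    w=(H[:,:,1]<45)&(H[:,:,2]>190)
    for c in blobs(w):
        if cv2.contourArea(c)<900: print(n,'plate',c.mean(0).round(1),rect(n,c,.078))
    if n=='top':
        gr=(H[:,:,1]<50)&(H[:,:,2]<190)
        for c in blobs(gr,300):
            if 240<c[:,0].mean()<370 and c[:,1].max()<300: print('grey',rect(n,c,.01),len(c))
E
```

```text
top plate [168.3 236.7] [474.1 324.7  25.5  25.7  56.7]
top plate [458.  226.7] [ 491.5 -319.9   26.3   26.3   21.1]
top plate [213.3 221.5] [507.  225.9  26.3  26.2  73.6]
grey [559.5  19.1 203.1 157.6  69.2] 273
side green [314.4 307.7] [484.7 294.4  63.2 197.   18.2] z.115 [480.1 316.5  60.1 187.4  18.2]
side green [311.4 198.2] [565.4 -11.1  54.3  44.3  12.4] z.115 [556.8  25.8  51.7  42.1  12.4]
side plate [319.  320.2] [474.  324.9  28.8  29.3  58. ]
side plate [313.7 276.8] [507.1 226.6  28.7  29.   74.7]
side plate [571.6 204. ] [ -94.8 -156.7  150.2  203.8   84.3]
side plate [357.1 133.1] [ 490.  -317.    27.6   26.    12.7]
```

View pics/wrist0.png

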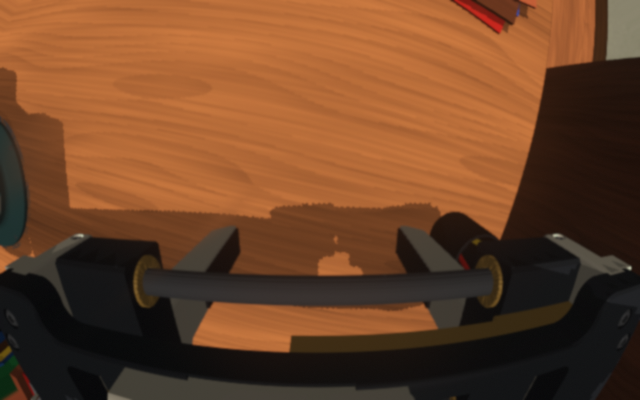

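The wrist view shows only table between the fingers. The target is at about (474, 325) mm with yaw 57°, and the press is at about (557, 25) mm. I'll go over the press first for a close look at the drive on the way.

```bash
cat >> h.py <<'E'
def plan(p1,yaw1,n,start=None,g=0):
    s=get_state() if start is None else None
    p,R=(s['tool_pos'],Ro.from_euler('xyz',s['orientation'],degrees=True)) if start is None else start
    R1=Ro.from_euler('xyz',[180,0,yaw1],degrees=True); dr=np.round((R.inv()*R1).as_rotvec()/n,4)
    p1=np.array(p1);p=np.array(p)
    for k in range(n):
        l=np.round(R.inv().apply((p1-p)/(n-k)),4)
        p=p+R.apply(l); R=R*Ro.from_rotvec(dr)
        print('{"linear":%s,"dr":%s,"grip":%g},'%(l.tolist(),dr.tolist(),g))
    print(p,R.as_euler('xyz',degrees=True)); return p,R
E
python3 -c "
from h import *
plan([.557,.025,.30],69,18)"
```

```text
{"linear":[0.0304, -0.0316, -0.0035],"dr":[-0.0, -0.0, -0.0538],"grip":0},
{"linear":[0.0321, -0.0299, -0.0035],"dr":[-0.0, -0.0, -0.0538],"grip":0},
{"linear":[0.0336, -0.0282, -0.0035],"dr":[-0.0, -0.0, -0.0538],"grip":0},
{"linear":[0.0351, -0.0263, -0.0035],"dr":[-0.0, -0.0, -0.0538],"grip":0},
{"linear":[0.0365, -0.0244, -0.0035],"dr":[-0.0, -0.0, -0.0538],"grip":0},
{"linear":[0.0377, -0.0224, -0.0035],"dr":[-0.0, -0.0, -0.0538],"grip":0},
{"linear":[0.0389, -0.0203, -0.0035],"dr":[-0.0, -0.0, -0.0538],"grip":0},
{"linear":[0.0399, -0.0182, -0.0034],"dr":[-0.0, -0.0, -0.0538],"grip":0},
{"linear":[0.0408, -0.0161, -0.0035],"dr":[-0.0, -0.0, -0.0538],"grip":0},
{"linear":[0.0416, -0.0138, -0.0034],"dr":[-0.0, -0.0, -0.0538],"grip":0},
{"linear":[0.0423, -0.0116, -0.0035],"dr":[-0.0, -0.0, -0.0538],"grip":0},
{"linear":[0.0429, -0.0093, -0.0034],"dr":[-0.0, -0.0, -0.0538],"grip":0},
{"linear":[0.0433, -0.007, -0.0035],"dr":[-0.0, -0.0, -0.0538],"grip":0},
{"linear":[0.0436, -0.0046, -0.0034],"dr":[-0.0, -0.0, -0.0538],"grip":0},
{"linear":[0.0438, -0.0022, -0.0035],"dr":[-0.0, -0.0, -0.0538],"grip":0},
{"linear":[0.0439, 0.0001, -0.0034],"dr":[-0.0, -0.0, -0.0538],"grip":0},
{"linear":[0.0438, 0.0025, -0.0035],"dr":[-0.0, -0.0, -0.0538],"grip":0},
{"linear":[0.0437, 0.0048, -0.0034],"dr":[-0.0, -0.0, -0.0538],"grip":0},
[0.55702424 0.0250016  0.29999768] [-1.79971564e+02 -4.09045103e-02  6.89957456e+01]
```

{"name": "drive_tool", "arguments": {"increments": [{"linear":[0.03,-0.032,-0.0035],"dr":[0,0,-0.054],"grip":0},{"linear":[0.032,-0.03,-0.0035],"dr":[0,0,-0.054],"grip":0},{"linear":[0.034,-0.028,-0.0035],"dr":[0,0,-0.054],"grip":0},{"linear":[0.035,-0.026,-0.0035],"dr":[0,0,-0.054],"grip":0},{"linear":[0.0365,-0.024,-0.0035],"dr":[0,0,-0.054],"grip":0},{"linear":[0.038,-0.022,-0.0035],"dr":[0,0,-0.054],"grip":0},{"linear":[0.039,-0.02,-0.0035],"dr":[0,0,-0.054],"grip":0},{"linear":[0.04,-0.018,-0.0035],"dr":[0,0,-0.054],"grip":0},{"linear":[0.041,-0.016,-0.0035],"dr":[0,0,-0.054],"grip":0},{"linear":[0.042,-0.014,-0.0035],"dr":[0,0,-0.054],"grip":0}]}}

```text
t: 1.15
tool_pos: [0.3809, -0.2765, 0.2727]
orientation: [180.0, -0.0, 44.6]
wrist_force: [0.0, -0.7, 0.3]
grip_width: 0.0931
finger_force: 0.0
```

{"name": "drive_tool", "arguments": {"increments": [{"linear":[0.042,-0.0116,-0.0035],"dr":[0,0,-0.054],"grip":0},{"linear":[0.043,-0.0093,-0.0035],"dr":[0,0,-0.054],"grip":0},{"linear":[0.043,-0.007,-0.0035],"dr":[0,0,-0.054],"grip":0},{"linear":[0.0436,-0.0046,-0.0035],"dr":[0,0,-0.054],"grip":0},{"linear":[0.044,-0.002,-0.0035],"dr":[0,0,-0.054],"grip":0},{"linear":[0.044,0,-0.0035],"dr":[0,0,-0.054],"grip":0},{"linear":[0.044,0.0025,-0.0035],"dr":[0,0,-0.054],"grip":0},{"linear":[0.044,0.005,-0.0035],"dr":[0,0,-0.054],"grip":0},{"linear":[0,0,0],"dr":[0,0,0],"grip":0},{"linear":[0,0,0],"dr":[0,0,0],"grip":0}]}}

```text
t: 2.15
tool_pos: [0.5576, 0.026, 0.3002]
orientation: [-180.0, 0.0, 69.3]
wrist_force: [-0.7, 0.5, -0.5]
grip_width: 0.0932
finger_force: 0.0
```

```bash
python3 - <<'E'
from h import *
s=get_state();im=grab_frame('wrist');print(s['t'],s['tool_pos'],s['orientation'],s['q'])
np.save('s1.npy',np.r_[s['tool_pos'],s['orientation']])
cv2.imwrite('pics/w1.png',im[:,:,::-1])
E
```

```text
2.15 [0.55758961 0.02601507 0.30015765] [-1.79951931e+02  2.99415570e-02  6.92783134e+01] [ 5.84849813e-02 -8.46444994e+00  9.17923778e+01 -1.10156165e-02
  9.67276367e+01  2.07788989e+01]
```

View pics/w1.png

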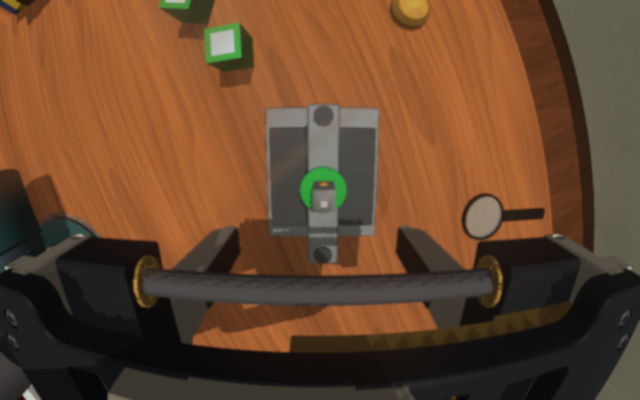

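The drive stands upright in the picture, with its tip near (323,201). The green collar is at (323,190), and the press is aligned with the tool axes. Now I measure the collar, tip and yaw.

```bash
python3 - <<'E'
from h import *
a=np.load('s1.npy');st=dict(tool_pos=a[:3],orientation=a[3:])
im=cv2.imread('pics/w1.png')[:,:,::-1].copy();H=hsv(im)
g=(H[:,:,0]>45)&(H[:,:,0]<75)&(H[:,:,1]>120)&(H[:,:,2]>60)
for c in blobs(g,100):
    print(c.mean(0))
    if 290<c[:,0].mean()<350:
        p=np.array([onz('wrist',u,.115,st)[:2]*1000 for u in c],np.float32);print('collar',cv2.minEnclosingCircle(p),cv2.fitEllipse(p))
gr=((H[:,:,1]<60)).astype(np.uint8)
for c in blobs(gr,500):
    if 290<c[:,0].mean()<350: print('grey',c.min(0),c.max(0),rect('wrist',c,.01,st))
cr=cv2.resize(im[150:280,250:400],None,fx=5,fy=5,interpolation=cv2.INTER_CUBIC)[:600]
cv2.imwrite('pics/w1c.png',cr[:,:,::-1])
for u in [(323,201),(323.5,202)]: print(onz('wrist',u,.171,st))
E
```

```text
[322.86516854 186.91573034]
collar ((559.091064453125, 16.724157333374023), 26.089515686035156) ((559.30615234375, 17.338905334472656), (46.915645599365234, 47.884193420410156), 69.99748992919922)
[222.93233083  43.2556391 ]
[175.32432432   4.68918919]
grey [266 105] [378 262] [551.8  -3.1 237.5 158.3  69.2]
[0.55946252 0.01957917 0.171     ]
[0.55956041 0.01851863 0.171     ]
```

View pics/w1c.png

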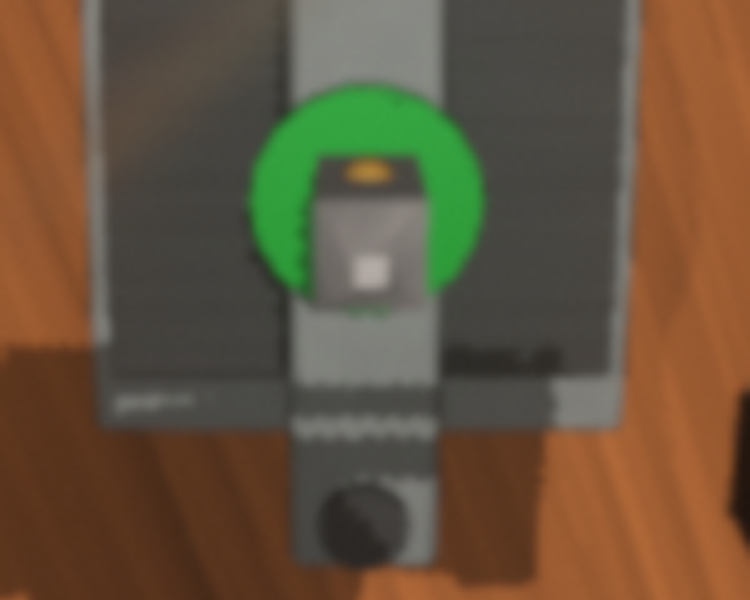

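The crop shows the tip at about (324.2,204.3) and the shoulder square centred at about (324.3,200.4). The drive is aligned with the press.

```bash
python3 - <<'E'
from h import *
a=np.load('s1.npy');st=dict(tool_pos=a[:3],orientation=a[3:])
print(onz('wrist',(324.1,204.0),.171,st),onz('wrist',(324.2,200.2),.159,st))
plan([.474,.325,.22],57,9)
E
```

```text
[0.55941027 0.01652263 0.171     ] [0.55985842 0.01680743 0.159     ]
{"linear":[0.0279, -0.0205, 0.0089],"dr":[-0.0001, 0.0001, 0.0237],"grip":0},
{"linear":[0.0274, -0.0211, 0.0089],"dr":[-0.0001, 0.0001, 0.0237],"grip":0},
{"linear":[0.0268, -0.0218, 0.0089],"dr":[-0.0001, 0.0001, 0.0237],"grip":0},
{"linear":[0.0263, -0.0224, 0.0089],"dr":[-0.0001, 0.0001, 0.0237],"grip":0},
{"linear":[0.0258, -0.023, 0.0089],"dr":[-0.0001, 0.0001, 0.0237],"grip":0},
{"linear":[0.0252, -0.0236, 0.009],"dr":[-0.0001, 0.0001, 0.0237],"grip":0},
{"linear":[0.0247, -0.0242, 0.0089],"dr":[-0.0001, 0.0001, 0.0237],"grip":0},
{"linear":[0.0241, -0.0248, 0.009],"dr":[-0.0001, 0.0001, 0.0237],"grip":0},
{"linear":[0.0235, -0.0254, 0.0089],"dr":[-0.0001, 0.0001, 0.0237],"grip":0},
[0.47402222 0.32503181 0.22000429] [ 1.79983761e+02 -2.45974329e-02  5.69795811e+01]
```

{"name": "drive_tool", "arguments": {"increments": [{"linear":[0.028,-0.0205,0.009],"dr":[0,0,0.0237],"grip":0},{"linear":[0.0274,-0.021,0.009],"dr":[0,0,0.0237],"grip":0},{"linear":[0.027,-0.022,0.009],"dr":[0,0,0.0237],"grip":0},{"linear":[0.0263,-0.0224,0.009],"dr":[0,0,0.0237],"grip":0},{"linear":[0.0258,-0.023,0.009],"dr":[0,0,0.0237],"grip":0},{"linear":[0.025,-0.0236,0.009],"dr":[0,0,0.0237],"grip":0},{"linear":[0.0247,-0.024,0.009],"dr":[0,0,0.0237],"grip":0},{"linear":[0.024,-0.025,0.009],"dr":[0,0,0.0237],"grip":0},{"linear":[0.0235,-0.0254,0.009],"dr":[0,0,0.0237],"grip":0},{"linear":[0,0,0],"dr":[0,0,0],"grip":0}]}}

```text
t: 3.2
tool_pos: [0.4729, 0.3265, 0.2182]
orientation: [-179.9, 0.1, 57.0]
wrist_force: [0.1, 0.2, -0.1]
grip_width: 0.0931
finger_force: 0.0
```

```bash
python3 - <<'E'
from h import *
s=get_state();im=grab_frame('wrist');print(s['t'],s['tool_pos'],s['orientation'])
cv2.imwrite('pics/w2.png',im[:,:,::-1]);H=hsv(im)
w=(H[:,:,1]<60)&(H[:,:,2]>150)
for c in blobs(w,100):
    if c[:,1].mean()<240: print('plate',c.mean(0).round(1),rect('wrist',c,.078,s))
E
```

```text
3.2 [0.47294529 0.32648724 0.21824979] [-1.79930362e+02  7.23502672e-02  5.69738532e+01]
plate [321.2 192.9] [474.6 324.3  29.5  29.7  57. ]
plate [302.9  30.1] [530.  448.  128.9 255.6  55.7]
```

View pics/w2.png

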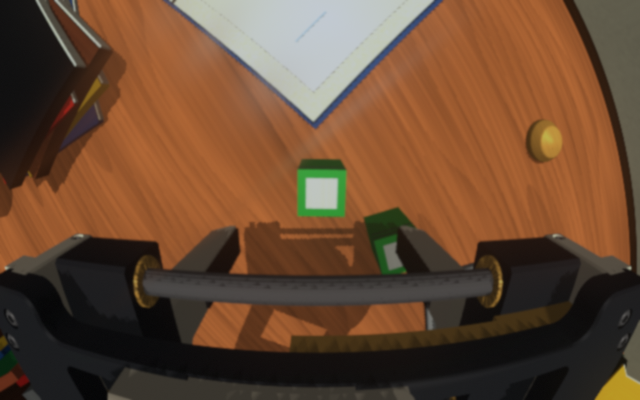

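The target head is at (321,193), unobstructed, and the neighbour at (390,250) is clear of the fingers. I descend and grip.

{"name": "drive_tool", "arguments": {"increments": [{"linear":[-0.0008,0.0024,0.03],"dr":[0,0,0],"grip":0},{"linear":[0,0,0.04],"dr":[0,0,0],"grip":0},{"linear":[0,0,0.04],"dr":[0,0,0],"grip":0},{"linear":[0,0,0.034],"dr":[0,0,0],"grip":0},{"linear":[0,0,0.02],"dr":[0,0,0],"grip":0},{"linear":[0,0,0],"dr":[0,0,0],"grip":0},{"linear":[0,0,0],"dr":[0,0,0],"grip":1},{"linear":[0,0,0],"dr":[0,0,0],"grip":1},{"linear":[0,0,0],"dr":[0,0,0],"grip":1},{"linear":[0,0,0],"dr":[0,0,0],"grip":1}], "force": 50}}

```text
t: 4.25
tool_pos: [0.4761, 0.3234, 0.0567]
orientation: [180.0, -0.1, 57.0]
wrist_force: [-0.9, 0.2, 0.1]
grip_width: 0.0656
finger_force: 0.0
```

{"name": "drive_tool", "arguments": {"increments": [{"linear":[0,0,0],"dr":[0,0,0],"grip":1},{"linear":[0,0,0],"dr":[0,0,0],"grip":1},{"linear":[0,0,0],"dr":[0,0,0],"grip":1}]}}

```text
t: 4.55
tool_pos: [0.4757, 0.3234, 0.0558]
orientation: [180.0, -0.0, 57.0]
wrist_force: [-1.9, -0.5, 2.2]
grip_width: 0.0457
finger_force: 49.9
```

{"name": "drive_tool", "arguments": {"increments": [{"linear":[0,0,-0.01],"dr":[0,0,0],"grip":1},{"linear":[0,0,-0.03],"dr":[0,0,0],"grip":1},{"linear":[0,0,-0.04],"dr":[0,0,0],"grip":1},{"linear":[0,0,-0.05],"dr":[0,0,0],"grip":1},{"linear":[0,0,-0.05],"dr":[0,0,0],"grip":1},{"linear":[0,0,-0.03],"dr":[0,0,0],"grip":1},{"linear":[0,0,0],"dr":[0,0,0],"grip":1}]}}

```text
t: 5.25
tool_pos: [0.4765, 0.3238, 0.2715]
orientation: [179.8, -0.4, 57.0]
wrist_force: [0.0, 0.5, -2.2]
grip_width: 0.0457
finger_force: 49.9
```

```bash
python3 - <<'E'
from h import *
s=get_state();print(s['t'],s['tool_pos'],s['orientation'],s['grip_width'],s['wrist_force'])
plan([.5595,.017,.262],69.2,10,g=1)
E
```

```text
5.25 [0.47647685 0.32378706 0.27147384] [179.82387521  -0.37002855  56.9880486 ] 0.045744035358878325 [ 0.04440884  0.45951415 -2.17172229]
{"linear":[-0.0212, 0.0237, 0.0009],"dr":[0.0004, -0.0006, -0.0213],"grip":1},
{"linear":[-0.0217, 0.0232, 0.0009],"dr":[0.0004, -0.0006, -0.0213],"grip":1},
{"linear":[-0.0222, 0.0227, 0.0009],"dr":[0.0004, -0.0006, -0.0213],"grip":1},
{"linear":[-0.0227, 0.0223, 0.0009],"dr":[0.0004, -0.0006, -0.0213],"grip":1},
{"linear":[-0.0231, 0.0218, 0.0009],"dr":[0.0004, -0.0006, -0.0213],"grip":1},
{"linear":[-0.0236, 0.0213, 0.0009],"dr":[0.0004, -0.0006, -0.0213],"grip":1},
{"linear":[-0.0241, 0.0208, 0.0009],"dr":[0.0004, -0.0006, -0.0213],"grip":1},
{"linear":[-0.0245, 0.0203, 0.0009],"dr":[0.0004, -0.0006, -0.0213],"grip":1},
{"linear":[-0.0249, 0.0197, 0.0009],"dr":[0.0004, -0.0006, -0.0213],"grip":1},
{"linear":[-0.0253, 0.0192, 0.0009],"dr":[0.0004, -0.0006, -0.0213],"grip":1},
[0.55953202 0.01698956 0.26204683] [-1.79986436e+02 -7.57042095e-03  6.91915877e+01]
```

{"name": "drive_tool", "arguments": {"increments": [{"linear":[-0.0212,0.0237,0],"dr":[0,0,-0.0213],"grip":1},{"linear":[-0.0217,0.0232,0],"dr":[0,0,-0.0213],"grip":1},{"linear":[-0.0222,0.0227,0],"dr":[0,0,-0.0213],"grip":1},{"linear":[-0.0227,0.0223,0],"dr":[0,0,-0.0213],"grip":1},{"linear":[-0.0231,0.0218,0],"dr":[0,0,-0.0213],"grip":1},{"linear":[-0.0236,0.0213,0],"dr":[0,0,-0.0213],"grip":1},{"linear":[-0.0241,0.0208,0],"dr":[0,0,-0.0213],"grip":1},{"linear":[-0.0245,0.0203,0],"dr":[0,0,-0.0213],"grip":1},{"linear":[-0.0249,0.0197,0],"dr":[0,0,-0.0213],"grip":1},{"linear":[-0.0253,0.0192,0],"dr":[0,0,-0.0213],"grip":1}]}}

```text
t: 6.25
tool_pos: [0.5585, 0.0151, 0.2649]
orientation: [-179.9, 0.0, 69.2]
wrist_force: [0.2, -0.0, -1.9]
grip_width: 0.0458
finger_force: 49.9
```

{"name": "drive_tool", "arguments": {"increments": [{"linear":[0,0,0],"dr":[0,0,0],"grip":1},{"linear":[0,0,0],"dr":[0,0,0],"grip":1},{"linear":[0,0,0],"dr":[0,0,0],"grip":1}]}}

```text
t: 6.55
tool_pos: [0.5584, 0.017, 0.2653]
orientation: [-180.0, 0.0, 69.2]
wrist_force: [0.3, 0.6, -1.2]
grip_width: 0.0456
finger_force: 49.9
```

```bash
python3 - <<'E'
from h import *
s=get_state();print(s['t'],s['tool_pos'],s['orientation'],s['grip_width'],s['wrist_force'])
a=grab_frame('wrist');b=grab_frame('side')
b=cv2.resize(b[120:260,220:400],None,fx=2.22,fy=2.22,interpolation=cv2.INTER_CUBIC)
a=cv2.resize(a[100:300,200:440],(400,b.shape[0]))
cv2.imwrite('pics/m3.png',np.hstack([a,b])[:,:800,::-1])
E
```

```text
6.55 [0.55844102 0.01701701 0.26529213] [-1.79964273e+02  1.67987870e-04  6.91930535e+01] 0.045608968759592854 [ 0.28943967  0.55376516 -1.22363105]
```

View pics/m3.png

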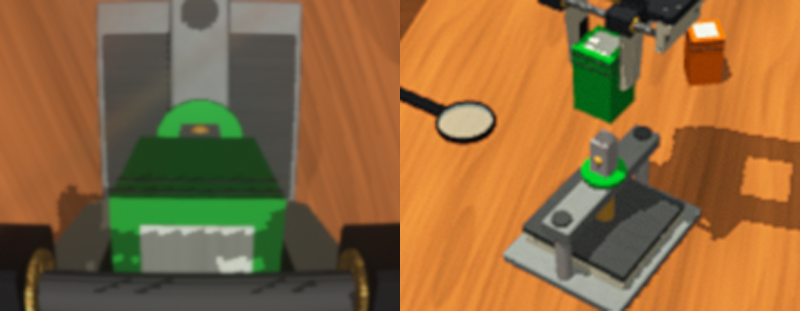

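The wrist view shows the head held square above the collar. The side view shows it upright over the drive. I lower it gently to just above the spring balls.

{"name": "drive_tool", "arguments": {"increments": [{"linear":[0.0004,0.001,0.015],"dr":[0,0,0],"grip":1},{"linear":[0,0,0.015],"dr":[0,0,0],"grip":1},{"linear":[0,0,0.01],"dr":[0,0,0],"grip":1},{"linear":[0,0,0.008],"dr":[0,0,0],"grip":1},{"linear":[0,0,0.008],"dr":[0,0,0],"grip":1},{"linear":[0,0,0.008],"dr":[0,0,0],"grip":1},{"linear":[0,0,0.007],"dr":[0,0,0],"grip":1},{"linear":[0,0,0],"dr":[0,0,0],"grip":1},{"linear":[0,0,0],"dr":[0,0,0],"grip":1}]}}

```text
t: 7.55
tool_pos: [0.5598, 0.0164, 0.1948]
orientation: [180.0, -0.0, 69.2]
wrist_force: [-0.3, 0.6, -1.8]
grip_width: 0.0455
finger_force: 49.9
```

{"name": "drive_tool", "arguments": {"increments": [{"linear":[0,0,0.004],"dr":[0,0,0],"grip":1},{"linear":[0,0,0.003],"dr":[0,0,0],"grip":1},{"linear":[0,0,0.003],"dr":[0,0,0],"grip":1},{"linear":[0,0,0.002],"dr":[0,0,0],"grip":1},{"linear":[0,0,0],"dr":[0,0,0],"grip":1}]}}

```text
t: 8.05
tool_pos: [0.5598, 0.0164, 0.1827]
orientation: [180.0, -0.0, 69.2]
wrist_force: [0.3, -0.4, -0.5]
grip_width: 0.0457
finger_force: 49.9
```

{"name": "drive_tool", "arguments": {"increments": [{"linear":[0,0,0.002],"dr":[0,0,0],"grip":1},{"linear":[0,0,0.002],"dr":[0,0,0],"grip":1},{"linear":[0,0,0.002],"dr":[0,0,0],"grip":1},{"linear":[0,0,0],"dr":[0,0,0],"grip":1}]}}

```text
t: 8.45
tool_pos: [0.5594, 0.0165, 0.1757]
orientation: [-179.9, 0.0, 69.2]
wrist_force: [1.1, -0.4, -4.4]
grip_width: 0.0458
finger_force: 49.9
```

{"name": "drive_tool", "arguments": {"increments": [{"linear":[0,0,0.002],"dr":[0,0,0],"grip":1},{"linear":[0,0,0.001],"dr":[0,0,0],"grip":1},{"linear":[0,0,0],"dr":[0,0,0],"grip":1}]}}

```text
t: 8.75
tool_pos: [0.5596, 0.0165, 0.1731]
orientation: [-180.0, 0.0, 69.2]
wrist_force: [-0.2, 0.1, -4.5]
grip_width: 0.0456
finger_force: 49.9
```

{"name": "drive_tool", "arguments": {"increments": [{"linear":[0,0,0.001],"dr":[0,0,0],"grip":1},{"linear":[0,0,0],"dr":[0,0,0],"grip":1}]}}

```text
t: 8.95
tool_pos: [0.5597, 0.0165, 0.1724]
orientation: [-180.0, 0.0, 69.2]
wrist_force: [-0.1, -0.1, -5.5]
grip_width: 0.0457
finger_force: 49.9
```

{"name": "drive_tool", "arguments": {"increments": [{"linear":[0,0,0.001],"dr":[0,0,0],"grip":1},{"linear":[0,0,0.001],"dr":[0,0,0],"grip":1},{"linear":[0,0,0],"dr":[0,0,0],"grip":1}]}}

```text
t: 9.25
tool_pos: [0.5599, 0.0165, 0.1708]
orientation: [180.0, -0.0, 69.2]
wrist_force: [-0.8, 0.2, -1.9]
grip_width: 0.0454
finger_force: 49.9
```

```bash
python3 - <<'E'
from h import *
s=get_state();print(s['t'],s['tool_pos'],s['wrist_force'])
b=grab_frame('side')
b=cv2.resize(b[140:240,260:370],None,fx=5,fy=5,interpolation=cv2.INTER_CUBIC)
cv2.imwrite('pics/m4.png',b[:,:,::-1])
E
```

```text
9.25 [0.55985529 0.0164601  0.17079162] [-0.75669976  0.2268798  -1.92415274]
```

View pics/m4.png

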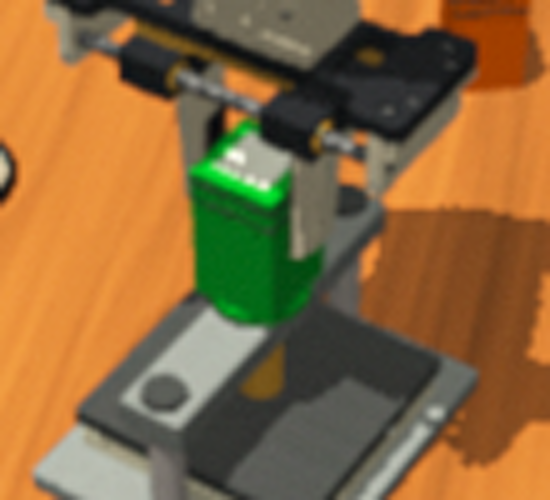

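The head appears to be down on the collar at (260,315) in the crop. I press a little more until the reaction force confirms it is home.

{"name": "drive_tool", "arguments": {"increments": [{"linear":[0,0,0.001],"dr":[0,0,0],"grip":1},{"linear":[0,0,0.001],"dr":[0,0,0],"grip":1},{"linear":[0,0,0],"dr":[0,0,0],"grip":1}]}}

```text
t: 9.6
tool_pos: [0.5606, 0.0165, 0.1705]
orientation: [179.8, -0.1, 69.2]
wrist_force: [-0.3, -0.6, 11.7]
grip_width: 0.0462
finger_force: 49.9
```

{"name": "drive_tool", "arguments": {"increments": [{"linear":[0,0,0.001],"dr":[0,0,0],"grip":1},{"linear":[0,0,0.0005],"dr":[0,0,0],"grip":1},{"linear":[0,0,0],"dr":[0,0,0],"grip":1}]}}

```text
t: 9.9
tool_pos: [0.5611, 0.0164, 0.1703]
orientation: [179.7, -0.1, 69.2]
wrist_force: [-1.2, 0.4, 20.4]
grip_width: 0.0458
finger_force: 49.9
```

Hard stop at the expected home height with 20 N on it. I relax the push, release, and back off upward.

{"name": "drive_tool", "arguments": {"increments": [{"linear":[0,0,-0.002],"dr":[0,0,0],"grip":1},{"linear":[0,0,-0.001],"dr":[0,0,0],"grip":1},{"linear":[0,0,0],"dr":[0,0,0],"grip":0},{"linear":[0,0,0],"dr":[0,0,0],"grip":0},{"linear":[0,0,0],"dr":[0,0,0],"grip":0},{"linear":[0,0,0],"dr":[0,0,0],"grip":0},{"linear":[0,0,0],"dr":[0,0,0],"grip":0},{"linear":[0,0,0],"dr":[0,0,0],"grip":0}]}}

```text
t: 10.7
tool_pos: [0.5597, 0.0164, 0.1701]
orientation: [-180.0, 0.0, 69.2]
wrist_force: [-0.1, -0.4, -0.0]
grip_width: 0.0886
finger_force: 0.0
```

{"name": "drive_tool", "arguments": {"increments": [{"linear":[0,0,-0.01],"dr":[0,0,0],"grip":0},{"linear":[0,0,-0.02],"dr":[0,0,0],"grip":0},{"linear":[0,0,-0.03],"dr":[0,0,0],"grip":0},{"linear":[0,0,-0.04],"dr":[0,0,0],"grip":0},{"linear":[0,0,-0.04],"dr":[0,0,0],"grip":0},{"linear":[-0.04,0,0],"dr":[0,0,0],"grip":0},{"linear":[-0.04,0,0],"dr":[0,0,0],"grip":0},{"linear":[-0.03,0,0],"dr":[0,0,0],"grip":0},{"linear":[0,0,0],"dr":[0,0,0],"grip":0},{"linear":[0,0,0],"dr":[0,0,0],"grip":0}]}}

```text
t: 11.7
tool_pos: [0.5206, -0.0867, 0.3109]
orientation: [180.0, -0.0, 69.1]
wrist_force: [1.0, 0.7, 0.1]
grip_width: 0.0928
finger_force: 0.0
```

```bash
python3 - <<'E'
from h import *
s=get_state();print(s['t'],s['tool_pos'],s['qvel'].round(1))
w=grab_frame('wrist');b=grab_frame('side');H=hsv(b)
m=(H[:,:,1]<60)&(H[:,:,2]>170)
for c in blobs(m,40):
    if 250<c[:,0].mean()<400: print(c.mean(0),rect('side',c,.193),rect('side',c,.207),rect('side',c,.078))
H=hsv(w);m=(H[:,:,1]<60)&(H[:,:,2]>170)
for c in blobs(m,100): print('wrist',c.mean(0),rect('wrist',c,.193,s),rect('wrist',c,.207,s))
b=cv2.resize(b[110:240,240:390],None,fx=4,fy=4,interpolation=cv2.INTER_CUBIC)
cv2.imwrite('pics/m5.png',b[:,:,::-1])
E
```

```text
11.7 [ 0.52059629 -0.08666696  0.31090726] [ 1.6  0.5 -0.1  0.1 -0.2  0.2]
[313.575 276.925] [489.2 305.7  25.4  24.9  74. ] [487.  315.3  24.8  24.4  74. ] [506.8 226.6  29.8  29.3  74. ]
[279.38888889 235.35185185] [575.  220.9  24.9  53.7  68.3] [571.  232.4  24.4  52.6  68.3] [607.8 126.9  29.3  63.3  68.3]
[311.25806452 171.70967742] [558.8  18.2  29.3  27.6  69. ] [555.1  34.   28.7  27.   69. ] [ 588.7 -111.9   34.5   32.5   69. ]
[298.69948187  18.0984456 ] [ 806.3 -873.7  157.5  356.7   21.4] [ 797.3 -838.6  154.1  349.    21.4] [  880.2 -1161.9   185.4   420.     21.4]
[263.03539823   5.66814159] [ 979.7 -926.3  206.   171.5   13.9] [ 966.9 -890.1  201.5  167.8   13.9] [ 1084.3 -1223.9   242.5   201.9    13.9]
wrist [ 20.40540541 379.        ] [-266.  -246.7   74.1  108.9    1.2] [-223.2 -234.8   70.2  103.1    1.2]
wrist [354.71428571 323.91836735] [ 507.8 -229.    19.6   19.7   18.9] [ 509.7 -218.    18.5   18.6   18.9]
wrist [317.32061069  70.63358779] [559.6  17.9  29.1  29.5  69.1] [558.8  15.8  27.5  28.   69.1]
```

View pics/m5.png

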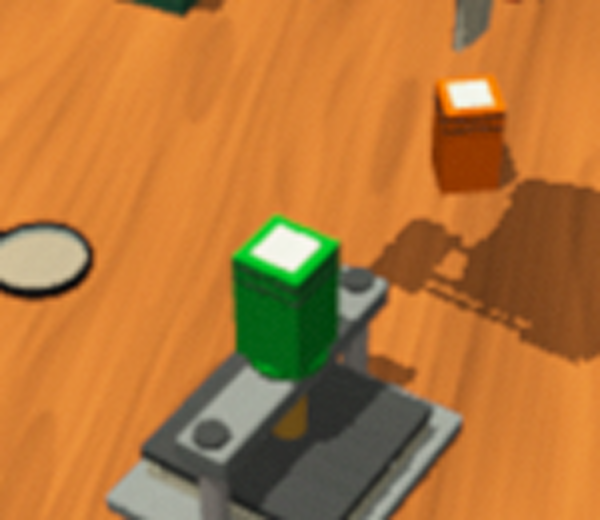

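The picture shows the green head upright and free on the collar, centred near (285,300), with the orange head undisturbed. The two views agree for a top at 193 mm, which is fully home.

```bash
python3 -c "
from plant import *
print(sign_off())"
```

```text
the job is handed in; nothing more can be done
None
```

The green head is pushed fully home on the press's drive and released, the orange head was not touched, and the job was handed in at about 12 s; I confirmed the seating by a hard stop under 20 N and two camera views, and had no direct reading of the spring balls.

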